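# Seat the terminal nut in the diode plate

### The arm

A 6-joint arm with a two-finger parallel gripper is mounted at the origin on the work surface. World frame = base frame: x ahead of the robot, y to its left, z up, the work surface at z = 0. Lengths are in m, angles in rad, forces in N, time in s.
With the tool pointing down it reaches from about 0.35 to 0.975 m from the base axis. Payload 4.9 kg.
Tool frame: the origin (TCP) lies between the finger pads; the fingertips stand 22 mm ahead of it and the grasp point (between the pads) lies 3 mm ahead of it; z points along the fingers, y is the line along which they close (so a half turn about z gives the same grasp; the last joint's range is limited). The gripper opens to 85 mm and grips with 20 to 120 N. Pads are 22 mm wide; open, the fingers measure 114 mm over their backs; the gripper's body (76 mm by 85 mm) begins 54 mm behind the grasp point. The pads swing forward as they close: fully open they stand 13 mm farther back than shut.
Start: joints at [-1.423, 0.053, 1.613, -0, 1.476, -0.119], TCP at [0.165, -0.603, 0.253] pointing down, gripper open.
Joint ranges: [-3.01, 3.01], [-1.01, 2.22], [0.06, 2.58], [-1.02, 4.17], [0.09, 2.62], [-3.14, 3.14]. Speed limits (rad/s): [2.57, 2.57, 3.14, 3.14, 3.14, 3.14].

### API

Orientations are given as a unit quaternion [w, x, y, z].
In Python, from plant import state, grab_frame, get_calibration, job_done, recognise, regions_of gives the robot as it stands.
- The arm moves only by the tool apply_moves, never from a script. Its argument "targets" is a list of rows, each an object with "translation": the shift along the tool's x, y, z normalised to -1 to 1, where 1 is 100 mm, a list of three; "twist": the turn about the tool's z normalised to -1 to 1, where 1 is 0.1 rad; "hand": the opening, from 0 (shut) to 1 (fully open). A call has 1 to 8 rows; each row shifts and turns the commanded pose from where the row before left it, along the tool's axes as they then stand; what a row does not reach is not made up. A row lasts 1/10 s, in which the tool goes at most 50 mm and 8.59 degrees, less where a joint would pass 70% of its speed; a pose out of reach is approached as far as the arm can. A call with a number of a shift or a turn outside -1 to 1 is refused whole. A call with a gripper value outside its range is refused whole. The fingers move at their own pace and stop on an object; the grip force is fixed at half the most. Time passes only in rows, so rows that do not move let the fingers close. It gives the time, the measured TCP pose, the force, the opening and the grip force at its end, in the units of the state.
- state(): the state, without advancing time (a new reading comes with each control period).
- grab_frame(name): name is "scene" or "top" or "wrist"; returns the picture (480x640x3 uint8, red, green, blue); there is no depth.
- get_calibration(name): a dict with "camera_matrix" (3x3 intrinsics, pixels), "D" ([k1, k2, p1, p2, k3] as OpenCV has them; the pictures are not rectified), "pose" (4x4, takes a point from camera to world coordinates). Camera axes: x right, y up, looking along -z (the intrinsics and any distortion apply to the point x, -y, -z); pixel columns grow to the right and rows downward; lengths in m; the calibration is good to about 2 mm. A picture is of the moment at which its call begins: read the wrist's pose just before it. get_calibration takes no time and is no camera call; for the wrist camera it gives the pose at the moment of the call.
- job_done(): hands the job in; it is judged then, once.
Trained networks look in the newest picture that a camera, given by its name, has taken for a name from the list of things; names that differ only in an ending like _2 or _b are one class to them, and where a whole thing is asked for, a point or a joint stands for the part that bears it (a point fixed in the world has none). Each returns a list of dicts, best first, with "score" (0 to 1); they miss things now and then, are a little off and sometimes report something else, mostly with a low value. They report only what shows in the picture. A call takes as long as a camera call.
- recognise(camera, query): "point" ([x, y, z] in m, in world coordinates, good to about 4 mm: the middle of the surface that is visible of it).
- regions_of(camera, query): "pixels" (480x640 bool, what is visible of it).
The state is a dict: "time": time; "joint_pos": joint angles; "joint_vel": joint speeds; "joint_efforts": joint torques, N m; "tool_pos": TCP position; "tool_rot": TCP orientation; "contact_force": force on the tool from outside, world axes, zero at the start; "ft_torque": the same for the moment, N m; "gripper_width": opening from 0.0 (shut) to 1.0 (fully open); "grasp_force": force on a finger pad.
Only numpy, scipy, OpenCV 4.12 (cv2) and the standard library are available. Lean on these libraries where they do the work, as an engineer would, in place of code of your own. Each camera call takes 0.05 s, during which the arm holds its last target. There are 200 camera calls.

### The job

Nudge the brass collar nut across the diode plate, keeping it on the plate and never picking it up, until its collar drops into the round pocket onto the white nylon washer. Then press down on top of the nut until it and the washer stop on the ledge inside, bedding it with a steady push of about 12 N (the nylon cracks above 20 N), and let go. Push gently throughout, and leave the stud, the screwdriver and the bearings where they lie.

Things in the scene. Friction and masses are not known exactly. Their poses are not given: they have to be found in the camera images.
- plate_face (a point): Centre of the level top face of the dark grey diode plate, 170 mm (x) by 120 mm (y), fixed, face 37 mm above the counter. The face is bare and smooth for |y| < 30 mm; two rows of three round diodes 13 mm across, 6 mm high, with thin leads to 15 mm high, stand along y = +-48 mm, and four screw heads 10 mm across, 5 mm high, at x = +-76, y = +-36 mm. The pocket is at x = 45 mm, y = 0.
- pocket (a point): Centre of the mouth of the round pocket in the plate, level with the plate's face; axes as the plate's. Straight walls, 28.5 mm in diameter (1.25 mm of play all round the nut's collar). In it stands the white nylon washer, its top 3.6 to 4.4 mm below the face. It is a stiff push fit: it takes about 5 N to slide down, stays where it is left, and stops hard on a ledge.
- nut_center (a point): Centre (half-way up, on the axis) of the tall brass collar nut, loose on the plate, collar down: 18 mm high, 40 g, round collar 26 mm in diameter and 4 mm thick at the bottom, above it a hexagon 18 mm across flats; z is its axis. On the plate its centre is 9 mm above the face, dropped in about 5 mm, bedded a further 1 to 6 mm lower: the ledge's depth differs from plate to plate and is not measured.
- stud_center (a point): Centre of the loose brass terminal stud lying on the counter beside the plate: 38 mm long along its x, 12 mm thick, with a hexagonal collar 18 mm across. Leave it alone.
- screwdriver: The stubby screwdriver with a yellow handle lying on the counter beside the plate, about 100 mm long along its x, handle to -x. Leave it alone.
- bearing_a_center (a point): Centre of a chrome ball bearing (ring 40 mm outside, 12 mm high) lying flat on the counter just beyond an end of the plate. Leave it alone.
- bearing_b_center (a point): Centre of a like bearing, near the funnel stand. Leave it alone.
- bearing_c_center (a point): Centre of a like bearing, near the funnel stand. Leave it alone.
- funnel_stand: The fixed ring stand with the tin funnel, well to the right of the plate (-y): base 160 by 100 mm, rod to 314 mm high, funnel 121 mm across with its rim 239 mm high. Origin under the middle of the base.

How it is judged:
On the way, in this order (a step that is already met when the one before it is completed fails the run):
1. the nut has dropped into the pocket, collar down on the washer (horizontal distance between nut_center and pocket below 0.0025 m and z of nut_center in the frame of pocket below 0.0068 m and angle between nut_center's own z axis and vertical below 0.1 rad), for 0.1 s.
2. the nut is bedded on the ledge with a steady push of 8 N or more, well over the washer's 5 N drag (horizontal distance between nut_center and pocket below 0.0025 m and z of nut_center in the frame of pocket below 0.0043 m and angle between nut_center's own z axis and vertical below 0.1 rad and contact force between the fingers and nut above 8 N), for 0.3 s.
At the end, for the whole second after the job is handed in: After a steady push of at least 8 N (for 0.3 s) the nut stands upright and bedded in the pocket: axis within 2.5 mm of the pocket's, tilt under 0.1 rad, its centre less than 4.3 mm above the face, at rest and released (horizontal distance between nut_center and pocket below 0.0025 m and z of nut_center in the frame of pocket below 0.0043 m and angle between nut_center's own z axis and vertical below 0.1 rad and linear speed of nut below 0.01 m/s); the robot touches nothing.
It fails at once if the nut is lifted more than 6 mm off the plate (z of nut_center in the frame of pocket above 0.015 m).
It fails at once if the nut is pushed or pressed with more than 20 N (contact force between the fingers and nut above 20 N).
It fails at once if the stud, the screwdriver or a bearing is moved more than 10 mm (distance of any of stud_center, screwdriver, bearing_a_center, bearing_b_center, bearing_c_center from where it was at the start of the episode above 0.01 m).
It also fails if it takes over 54 s, if anything falls off the work surface, if the arm or the gripper's body presses on something with over 40 N, if the wrist force passes 120 N, or if a joint passes its speed limit or range.

## Working session

There is one attempt and no reset: what is moved stays moved. The work goes in short steps, Python scripts to look and compute and a tool call to move; the robot and the scene stay as the last step left them, time stands still between calls to the robot, and variables do not carry over. Pictures are saved under pics/ and viewed, at most 10 in all, crops included, and the job is handed in when it is done.

Besides the shell and the picture viewer there is one more tool, called after "Call:" by a JSON object that holds its "op" and its "data". apply_moves: Moves the arm, as the interface text tells. Its arguments: {"type":"object","properties":{"targets":{"type":"array"}},"required":["targets"]}

```bash
mkdir -p pics
cat > h.py <<'E'
from plant import *
import numpy as np, cv2
def ray(cal,px):
    K=np.array(cal["camera_matrix"]);D=np.array(cal["D"],float);P=np.array(cal["pose"])
    u=cv2.undistortPoints(np.array(px,float).reshape(-1,1,2),K,D).reshape(-1,2)
    d=np.c_[u[:,0],-u[:,1],-np.ones(len(u))]@P[:3,:3].T
    return P[:3,3],d
def onz(cal,px,z):
    o,d=ray(cal,px); return o+d*((z-o[2])/d[:,2])[:,None]
def proj(cal,pts):
    K=np.array(cal["camera_matrix"]);D=np.array(cal["D"],float);P=np.array(cal["pose"])
    c=(np.atleast_2d(pts)-P[:3,3])@P[:3,:3]; c=c*[1,-1,-1]
    return cv2.projectPoints(c,np.zeros(3),np.zeros(3),K,D)[0].reshape(-1,2)
def save(n,im): cv2.imwrite("pics/"+n+".png",cv2.cvtColor(im,cv2.COLOR_RGB2BGR))
E
python3 - <<'E'
from h import *
s=state();print(s)
for c in("top","scene"):
    im=grab_frame(c);save(c+"0",im);cal=get_calibration(c);print(c,np.array(cal["pose"]).round(3).tolist())
    for q in("nut_center","pocket","plate_face","stud_center","screwdriver","bearing_a_center","funnel_stand"):
        try: print(q,[(round(r["score"],2),np.round(r["point"],3).tolist()) for r in recognise(c,q)[:4]])
        except Exception as e: print(q,e)
E
```

```text
{'time': 0.0, 'joint_pos': array([-1.42299929e+00,  5.33324837e-02,  1.61430411e+00, -1.82430759e-05,
        1.47601208e+00, -1.19007297e-01]), 'joint_vel': array([ 0.00217145,  0.00063013, -0.00070268,  0.00132491, -0.00010139,
        0.00017253]), 'joint_efforts': array([ 1.03084225e-03, -3.93681479e+01, -3.70174527e+01, -6.69498445e-05,
        7.09206535e-03, -2.36361177e-05]), 'tool_pos': array([ 0.16468589, -0.60230486,  0.25207205]), 'tool_rot': array([-1.02777229e-03,  9.91114479e-01,  1.33007639e-01, -2.38763122e-05]), 'contact_force': array([-0.27634822, -0.50453044,  0.57382128]), 'ft_torque': array([ 0.0410346 , -0.01643568, -0.0349928 ]), 'grasp_force': 0.0, 'gripper_width': 0.9991705377255194}
top [[-0.02, 0.997, -0.068, 0.462], [-0.999, -0.018, 0.032, -0.148], [0.031, 0.069, 0.997, 1.154], [0.0, 0.0, 0.0, 1.0]]
nut_center []
pocket [(0.87, [0.593, -0.028, 0.036])]
plate_face [(0.78, [0.589, -0.025, 0.035])]
stud_center []
screwdriver [(0.55, [0.588, -0.143, 0.028])]
bearing_a_center [(0.64, [0.734, -0.011, 0.01])]
funnel_stand [(0.72, [0.389, -0.549, 0.182])]
scene [[0.114, -0.86, 0.497, 1.152], [0.993, 0.097, -0.06, -0.223], [0.004, 0.501, 0.865, 1.062], [0.0, 0.0, 0.0, 1.0]]
nut_center [(0.64, [0.556, -0.036, 0.049])]
pocket [(0.83, [0.599, -0.026, 0.039]), (0.75, [0.394, -0.44, 0.01]), (0.52, [0.737, -0.015, 0.012])]
plate_face [(0.69, [0.602, -0.025, 0.038]), (0.53, [0.598, -0.14, 0.019])]
stud_center [(0.49, [0.559, 0.074, 0.013])]
screwdriver [(0.92, [0.596, -0.141, 0.018])]
bearing_a_center [(0.59, [0.599, -0.143, 0.016]), (0.54, [0.603, -0.025, 0.038])]
funnel_stand [(0.57, [0.383, -0.547, 0.177]), (0.38, [0.594, -0.141, 0.017])]
```

Run:
```python
from h import *
im=cv2.imread("pics/top0.png");c=proj(get_calibration("top"),[[0.6,-0.03,0.037]])[0].astype(int);print(c)
x,y=c[0]-110,c[1]-90
cr=im[y:y+180,x:x+220];cv2.imwrite("pics/topc.png",cv2.resize(cr,None,fx=3.3,fy=3.3,interpolation=cv2.INTER_CUBIC));print(x,y)
```

```text
[258 213]
148 123
```

View pics/topc.png

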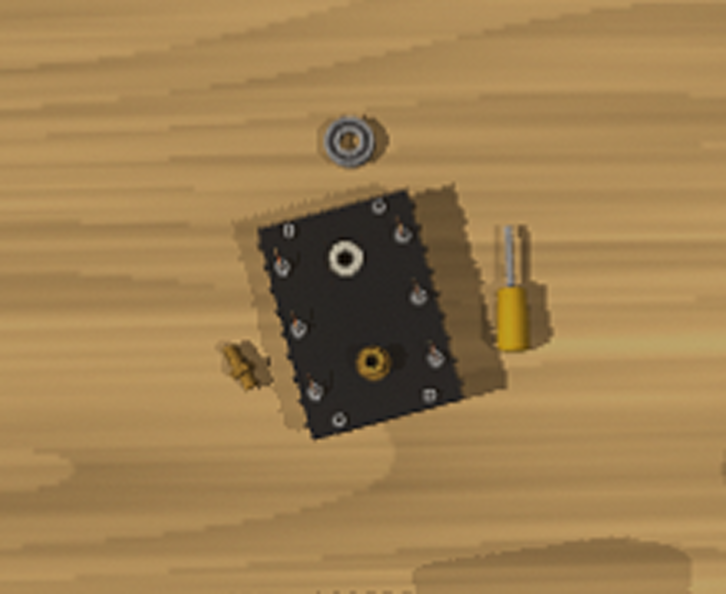

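View pics/scene0.png

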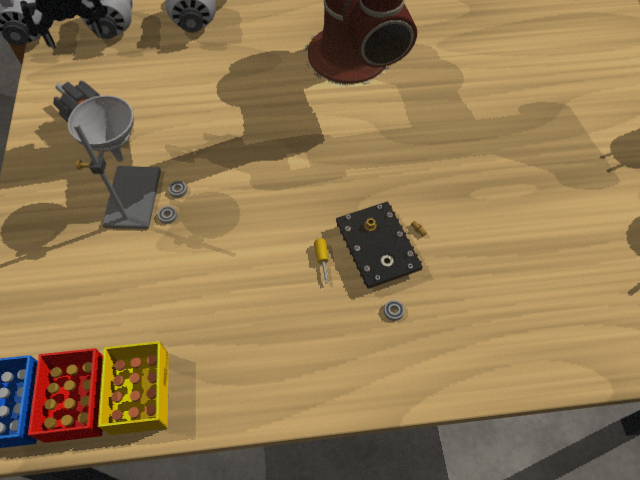

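The top crop shows the nut at about (373,362), the pocket at (346,258), and the plate turned about 15°. Both bare approaches look free.

Run:
```python
from h import *
cal=get_calibration("top")
f=lambda p:np.array(p)/3.3+[148,123]-0.35
cor=onz(cal,f([[258,229],[408,190],[462,397],[313,438]]),.037)
print(cor.round(4),cor.mean(0).round(4),np.linalg.norm(cor[0]-cor[1]),np.linalg.norm(cor[1]-cor[2]))
xa=(cor[0]+cor[1]-cor[2]-cor[3])[:2];print("yaw",np.degrees(np.arctan2(xa[1],xa[0])))
print("pocket",onz(cal,f([[346,258]]),.034),"nuttop",onz(cal,f([[371,361]]),.055))
print("stud",onz(cal,f([[241,367]]),.008),"driver",onz(cal,f([[512,290]]),.01),'bear',onz(cal,f([[349,141]]),.01))
print(get_calibration("wrist"))
from scipy.spatial.transform import Rotation as R
s=state();q=s["tool_rot"];m=R.from_quat([q[1],q[2],q[3],q[0]]).as_matrix();print(m.round(3),s["time"])
```

```text
[[ 0.6574  0.0536  0.037 ]
 [ 0.6861 -0.0633  0.037 ]
 [ 0.5239 -0.103   0.037 ]
 [ 0.4944  0.0119  0.037 ]] [ 0.5904 -0.0252  0.037 ] 0.12037515700908401 0.16698786280482553
yaw 14.049706148845575
pocket [[ 0.63389394 -0.0143278   0.034     ]] nuttop [[ 0.55148587 -0.03514502  0.055     ]]
stud [[0.55240465 0.07268239 0.008     ]] driver [[ 0.60971801 -0.14286457  0.01      ]] bear [[ 0.73211245 -0.014442    0.01      ]]
{'camera_matrix': array([[402.46638383,   0.        , 316.85647429],
       [  0.        , 402.46638383, 235.22880333],
       [  0.        ,   0.        ,   1.        ]]), 'D': array([-0.07652057,  0.        ,  0.        ,  0.        ,  0.        ]), 'pose': array([[ 0.26296385,  0.92438039,  0.27635289,  0.23450041],
       [-0.96480512,  0.25163483,  0.07636095, -0.58361844],
       [ 0.00104656, -0.28670685,  0.95801779,  0.37374493],
       [ 0.        ,  0.        ,  0.        ,  1.        ]])}
[[ 0.965  0.264 -0.   ]
 [ 0.264 -0.965 -0.   ]
 [-0.     0.    -1.   ]] 0.8
```

Measurements agree with each other: the pocket is 45 mm from the plate centre, the nut is at plate x≈-40, y≈0, and the plate yaw is about 14°. The tool's yaw already fits, so I'll use slightly open fingers as a two-point cradle against the round collar, pushing along tool x. First I'll move away from the funnel.

Call:
{"op": "apply_moves", "data": {"targets": [{"translation":[0.17,-0.37,0],"twist":0,"hand":0.16},{"translation":[0.17,-0.37,0],"twist":0,"hand":0.16},{"translation":[0.17,-0.37,0],"twist":0,"hand":0.16},{"translation":[0.17,-0.37,0],"twist":0,"hand":0.16},{"translation":[0.17,-0.37,0],"twist":0,"hand":0.16},{"translation":[0.33,-0.21,0],"twist":0,"hand":0.16},{"translation":[0.33,-0.21,0],"twist":0,"hand":0.16},{"translation":[0.33,-0.21,0],"twist":0,"hand":0.16}]}}

```text
time: 1.6
tool_pos: [0.2775, -0.3139, 0.2537]
tool_rot: [0.001, 0.991, 0.133, 0.0]
contact_force: [0.8, -0.5, -0.2]
gripper_width: 0.158
grasp_force: 0.0
```

Call:
{"op": "apply_moves", "data": {"targets": [{"translation":[0.33,-0.21,0.08],"twist":0,"hand":0.16},{"translation":[0.33,-0.21,0.08],"twist":0,"hand":0.16},{"translation":[0.33,-0.21,0.08],"twist":0,"hand":0.16},{"translation":[0.33,-0.21,0.08],"twist":0,"hand":0.16},{"translation":[0.33,-0.21,0.08],"twist":0,"hand":0.16},{"translation":[0.33,-0.21,0.08],"twist":0,"hand":0.16},{"translation":[0.33,-0.21,0.08],"twist":0,"hand":0.16},{"translation":[0,0,0],"twist":0,"hand":0.16}]}}

```text
time: 2.4
tool_pos: [0.4622, -0.1092, 0.1961]
tool_rot: [-0.001, 0.991, 0.136, -0.001]
contact_force: [-0.4, 0.1, -0.1]
gripper_width: 0.16
grasp_force: 0.0
```

Call:
{"op": "apply_moves", "data": {"targets": [{"translation":[0.25,-0.16,0.15],"twist":0.25,"hand":0.16},{"translation":[0.25,-0.16,0.15],"twist":0,"hand":0.16},{"translation":[0.25,-0.16,0.15],"twist":0,"hand":0.16},{"translation":[0,0,0],"twist":0,"hand":0.16},{"translation":[0,0,0],"twist":0,"hand":0.16}]}}

```text
time: 2.9
tool_pos: [0.5214, -0.0476, 0.1521]
tool_rot: [0.0, 0.993, 0.121, -0.001]
contact_force: [-0.1, -0.5, 0.0]
gripper_width: 0.159
grasp_force: 0.0
```

Run:
```python
from h import *
s=state();print(s["tool_pos"],s["tool_rot"])
cal=get_calibration("wrist");im=grab_frame("wrist");save("w1",im)
for q in("nut_center","pocket"):print(q,[(round(r["score"],2),np.round(r["point"],4).tolist()) for r in recognise("wrist",q)[:3]])
print(proj(cal,[[.5515,-.035,.055],[.634,-.0143,.037]]))
```

```text
[ 0.52144956 -0.04758941  0.15209941] [ 1.23772934e-04  9.92660419e-01  1.20933523e-01 -6.00409522e-04]
nut_center [(0.64, [0.5558, -0.0267, 0.0539]), (0.25, [0.554, 0.0713, 0.0201])]
pocket [(0.7, [0.5842, -0.0267, 0.0329]), (0.6, [0.5585, -0.0282, 0.0555])]
[[307.68974943 191.33858965]
 [306.8882504   30.11677503]]
```

View pics/w1.png

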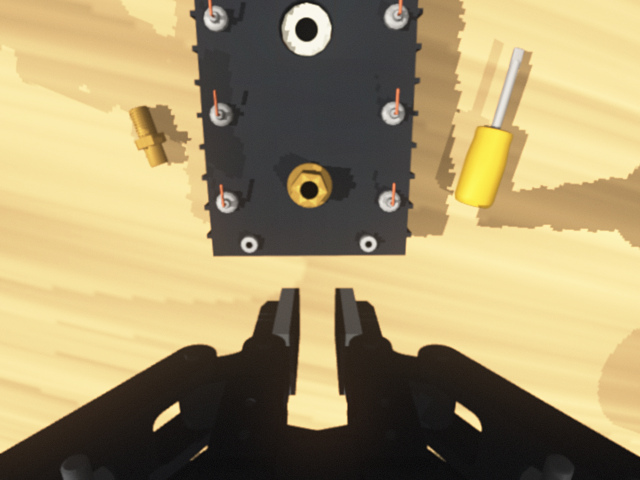

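The wrist view shows the nut bore at about (309.5,189), the washer centre at (306.5,29), and the fingers symmetric about column 317. Both match the projected positions to within about 2 mm.

```bash
cat >> h.py <<'E'
def tool(s):
    from scipy.spatial.transform import Rotation as R
    q=s["tool_rot"];return R.from_quat([q[1],q[2],q[3],q[0]]).as_matrix()
E
python3 - <<'E'
from h import *
cal=get_calibration("wrist");s=state();m=tool(s)
for n,p,z in(("nut",(309.5,189),.055),("pocket",(306.5,29),.0335),("edgeL",(213,255),.037),("edgeR",(405,254),.037)):
    w=onz(cal,[p],z)[0];print(n,w.round(4),((w-s["tool_pos"])@m).round(4))
E
```

```text
nut [ 0.5533 -0.0366  0.055 ] [ 0.0334 -0.004   0.0983]
pocket [ 0.6361 -0.0146  0.0335] [ 0.1189 -0.0056  0.1199]
edgeL [0.4954 0.012  0.037 ] [-0.0113 -0.065   0.1162]
edgeR [ 0.5245 -0.1045  0.037 ] [-0.0108  0.0551  0.1163]
```

Call:
{"op": "apply_moves", "data": {"targets": [{"translation":[0,0,0],"twist":-0.19,"hand":0.16},{"translation":[0.05,-0.034,0.2],"twist":0,"hand":0.16},{"translation":[0,0,0.3],"twist":0,"hand":0.16},{"translation":[0,0,0.3],"twist":0,"hand":0.16},{"translation":[0,0,0.05],"twist":0,"hand":0.16},{"translation":[0,0,0],"twist":0,"hand":0.16},{"translation":[0,0,0],"twist":0,"hand":0.16}]}}

```text
time: 3.75
tool_pos: [0.5268, -0.0433, 0.0691]
tool_rot: [0.0, 0.992, 0.13, 0.001]
contact_force: [-0.3, 0.4, 0.7]
gripper_width: 0.159
grasp_force: 0.0
```

Run:
```python
from h import *
s=state();m=tool(s);print(s["tool_pos"],s["contact_force"],m[:,2])
cal=get_calibration("wrist");im=grab_frame("wrist");save("w2",im)
for n in([.5533,-.0366,.055],[.6361,-.0146,.037]):print(((np.array(n)-s["tool_pos"])@m).round(4),proj(cal,[n]))
```

```text
[ 0.52683051 -0.0432889   0.06914917] [-0.31555256  0.44052815  0.66707761] [ 2.75587722e-03 -6.37908113e-04 -9.99995999e-01]
[0.0273 0.0003 0.0142] [[318.03678545 248.19252419]]
[0.1129 0.0004 0.0324] [[317.9949316   -4.55125871]]
```

View pics/w2.png

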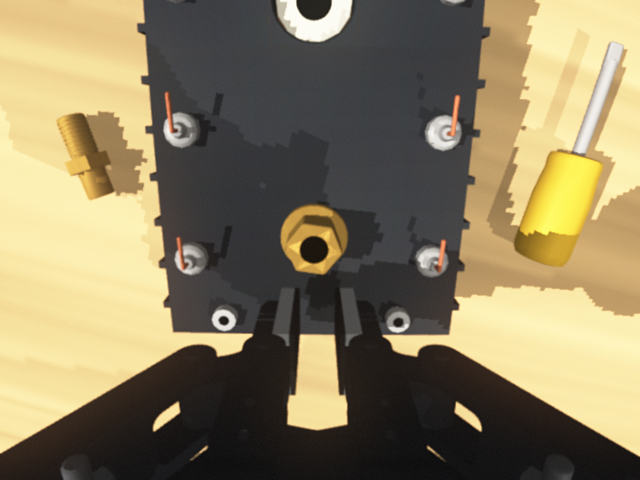

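The nut bore is at (315,249), the washer column at 314.5, and the finger mid-line at 317.5, so I'll shift y by -0.8 mm. Next I descend until I feel the plate.

Call:
{"op": "apply_moves", "data": {"targets": [{"translation":[0,-0.008,0.03],"twist":0,"hand":0.16},{"translation":[0,0,0.03],"twist":0,"hand":0.16},{"translation":[0,0,0],"twist":0,"hand":0.16},{"translation":[0,0,0.01],"twist":0,"hand":0.16},{"translation":[0,0,0],"twist":0,"hand":0.16}]}}

```text
time: 4.3
tool_pos: [0.5254, -0.042, 0.0602]
tool_rot: [-0.0, 0.992, 0.13, -0.0]
contact_force: [0.4, -0.6, -0.5]
gripper_width: 0.16
grasp_force: 0.0
```

Call:
{"op": "apply_moves", "data": {"targets": [{"translation":[0,0,0.01],"twist":0,"hand":0.16},{"translation":[0,0,0],"twist":0,"hand":0.16}]}}

```text
time: 4.5
tool_pos: [0.5256, -0.0421, 0.0594]
tool_rot: [0.0, 0.992, 0.13, 0.0]
contact_force: [0.7, 0.1, -0.9]
gripper_width: 0.161
grasp_force: 0.0
```

Call:
{"op": "apply_moves", "data": {"targets": [{"translation":[0,0,0.01],"twist":0,"hand":0.16},{"translation":[0,0,0],"twist":0,"hand":0.16}]}}

```text
time: 4.7
tool_pos: [0.5256, -0.042, 0.0593]
tool_rot: [-0.0, 0.992, 0.13, -0.0]
contact_force: [-3.0, 0.8, 6.8]
gripper_width: 0.161
grasp_force: 3.4
```

Call:
{"op": "apply_moves", "data": {"targets": [{"translation":[0,0,0.01],"twist":0,"hand":0.16},{"translation":[0,0,0],"twist":0,"hand":0.16}]}}

```text
time: 4.9
tool_pos: [0.5257, -0.0421, 0.0593]
tool_rot: [-0.0, 0.991, 0.13, -0.001]
contact_force: [-6.1, 0.4, 12.9]
gripper_width: 0.161
grasp_force: 6.4
```

Contact with the plate is at TCP z=0.0593. I'll raise to about 1.5 mm above the face and start pushing.

Call:
{"op": "apply_moves", "data": {"targets": [{"translation":[0,0,-0.034],"twist":0,"hand":0.16},{"translation":[0,0,0],"twist":0,"hand":0.16},{"translation":[0.03,0,0],"twist":0,"hand":0.16},{"translation":[0.03,0,0],"twist":0,"hand":0.16},{"translation":[0.03,0,0],"twist":0,"hand":0.16},{"translation":[0.03,0,0],"twist":0,"hand":0.16},{"translation":[0.03,0,0],"twist":0,"hand":0.16},{"translation":[0,0,0],"twist":0,"hand":0.16}]}}

```text
time: 5.7
tool_pos: [0.5404, -0.0381, 0.0607]
tool_rot: [-0.0, 0.992, 0.13, 0.0]
contact_force: [0.2, 0.8, -0.4]
gripper_width: 0.158
grasp_force: 0.0
```

Run:
```python
from h import *
s=state();m=tool(s);print(s["tool_pos"],s["contact_force"])
cal=get_calibration("wrist");im=grab_frame("wrist");save("w3",im)
for n in([.5533,-.0366,.055],[.6361,-.0146,.037]):print(((np.array(n)-s["tool_pos"])@m).round(4),proj(cal,[n]))
```

```text
[ 0.54039432 -0.03806306  0.06071381] [ 0.16238736  0.7548841  -0.39214115]
[0.0128 0.0019 0.0057] [[322.74880928 295.94700552]]
[0.0985 0.002  0.0237] [[323.06036269  34.64673848]]
```

View pics/w3.png

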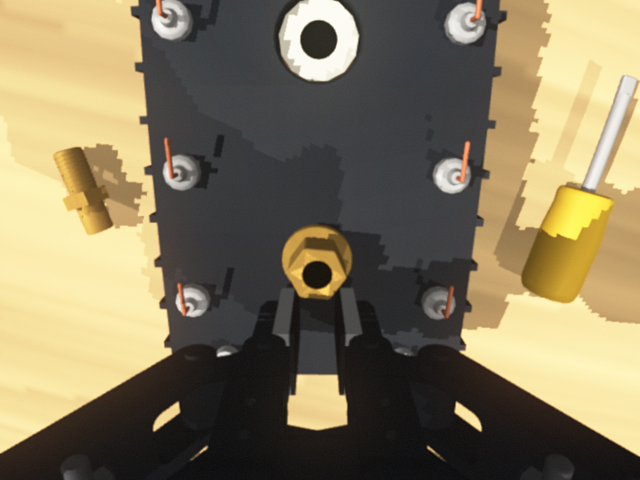

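The nut sits centred in the cradle: bore (317,275), pocket (318.5,40), finger mid-line 317.5. I'll work out the remaining distance.

Run:
```python
from h import *
cal=get_calibration("wrist");s=state();m=tool(s)
a=onz(cal,[(317,275)],.055)[0];b=onz(cal,[(318.5,40)],.033)[0]
print(a,b,(a-s["tool_pos"])@m,(b-s["tool_pos"])@m,(b-a)@m)
```

```text
[ 0.56010153 -0.03272384  0.055     ] [ 0.63455844 -0.01344906  0.033     ] [ 2.06078847e-02 -4.98299498e-05  5.68277968e-03] [0.09751604 0.00053694 0.02768595] [0.07690815 0.00058677 0.02200317]
```

Call:
{"op": "apply_moves", "data": {"targets": [{"translation":[0.02,0,0],"twist":0,"hand":0.16},{"translation":[0.04,0,0],"twist":0,"hand":0.16},{"translation":[0.04,0,0],"twist":0,"hand":0.16},{"translation":[0.04,0,0],"twist":0,"hand":0.16},{"translation":[0.04,0,0],"twist":0,"hand":0.16},{"translation":[0.04,0,0],"twist":0,"hand":0.16},{"translation":[0.04,0,0],"twist":0,"hand":0.16},{"translation":[0.04,0,0],"twist":0,"hand":0.16}]}}

```text
time: 6.55
tool_pos: [0.5693, -0.0303, 0.0607]
tool_rot: [-0.0, 0.992, 0.13, -0.0]
contact_force: [-0.5, -0.4, 0.2]
gripper_width: 0.162
grasp_force: 0.2
```

Call:
{"op": "apply_moves", "data": {"targets": [{"translation":[0.04,0,0],"twist":0,"hand":0.16},{"translation":[0.04,0,0],"twist":0,"hand":0.16},{"translation":[0.04,0,0],"twist":0,"hand":0.16},{"translation":[0.04,0,0],"twist":0,"hand":0.16},{"translation":[0.04,0,0],"twist":0,"hand":0.16},{"translation":[0.04,0,0],"twist":0,"hand":0.16},{"translation":[0.02,0,0],"twist":0,"hand":0.16},{"translation":[0,0,0],"twist":0,"hand":0.16}]}}

```text
time: 7.35
tool_pos: [0.5944, -0.0236, 0.0607]
tool_rot: [0.0, 0.992, 0.13, 0.0]
contact_force: [0.1, -0.1, -0.4]
gripper_width: 0.162
grasp_force: 0.0
```

Run:
```python
from h import *
s=state();m=tool(s);print(s["tool_pos"],s["contact_force"])
cal=get_calibration("wrist");im=grab_frame("wrist");save("w4",im[:420])
save("w4",cv2.resize(im[80:380,160:480],None,fx=2,fy=2))
for n in([.63456,-.01345,.037],):print(((np.array(n)-s["tool_pos"])@m).round(4),proj(cal,[n]))
```

```text
[ 0.59437123 -0.02363266  0.06073486] [ 0.11067761 -0.13960939 -0.43720823]
[0.0415 0.0005 0.0237] [[318.42815254 203.17162636]]
```

View pics/w4.png

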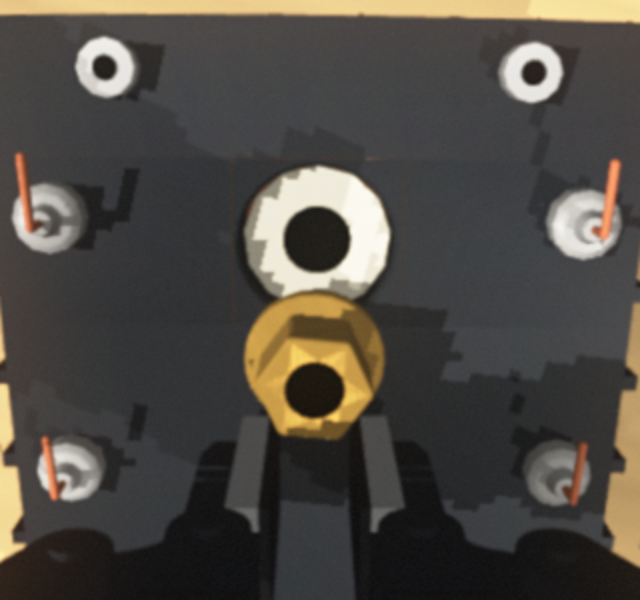

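The nut bore is at full-frame (317,274.5) and the pocket at (318.3,200), so it is about 21 mm short and 0.4 mm off laterally. I'll go on slowly.

Call:
{"op": "apply_moves", "data": {"targets": [{"translation":[0.02,0.001,0],"twist":0,"hand":0.16},{"translation":[0.02,0.001,0],"twist":0,"hand":0.16},{"translation":[0.02,0.001,0],"twist":0,"hand":0.16},{"translation":[0.02,0.001,0],"twist":0,"hand":0.16},{"translation":[0.02,0,0],"twist":0,"hand":0.16},{"translation":[0.02,0,0],"twist":0,"hand":0.16},{"translation":[0.02,0,0],"twist":0,"hand":0.16},{"translation":[0.02,0,0],"twist":0,"hand":0.16}]}}

```text
time: 8.2
tool_pos: [0.6098, -0.0199, 0.0607]
tool_rot: [0.0, 0.992, 0.13, -0.0]
contact_force: [-1.3, -1.0, 0.4]
gripper_width: 0.157
grasp_force: 0.3
```

Call:
{"op": "apply_moves", "data": {"targets": [{"translation":[0.01,0,0],"twist":0,"hand":0.16},{"translation":[0.01,0,0],"twist":0,"hand":0.16},{"translation":[0.01,0,0],"twist":0,"hand":0.16},{"translation":[0,0,0],"twist":0,"hand":0.16}]}}

```text
time: 8.6
tool_pos: [0.6127, -0.0192, 0.0608]
tool_rot: [0.0, 0.992, 0.13, 0.0]
contact_force: [-0.4, 0.1, -0.5]
gripper_width: 0.156
grasp_force: 0.0
```

Run:
```python
from h import *
s=state();m=tool(s);print(s["tool_pos"],s["contact_force"])
cal=get_calibration("wrist");im=grab_frame("wrist")
save("w5",cv2.resize(im[150:370,180:460],None,fx=2.5,fy=2.5))
for n in([.63456,-.01345,.037],[.63456,-.01345,.055],[.63456,-.01345,.051]):print(((np.array(n)-s["tool_pos"])@m).round(4),proj(cal,[n]))
```

```text
[ 0.61274944 -0.01916391  0.06077557] [-0.37375305  0.08558526 -0.53893257]
[0.0225 0.0001 0.0238] [[317.33415609 252.0372571 ]]
[0.0225 0.0001 0.0058] [[317.45193685 269.51173454]]
[0.0225 0.0001 0.0098] [[317.42326172 265.25592255]]
```

View pics/w5.png

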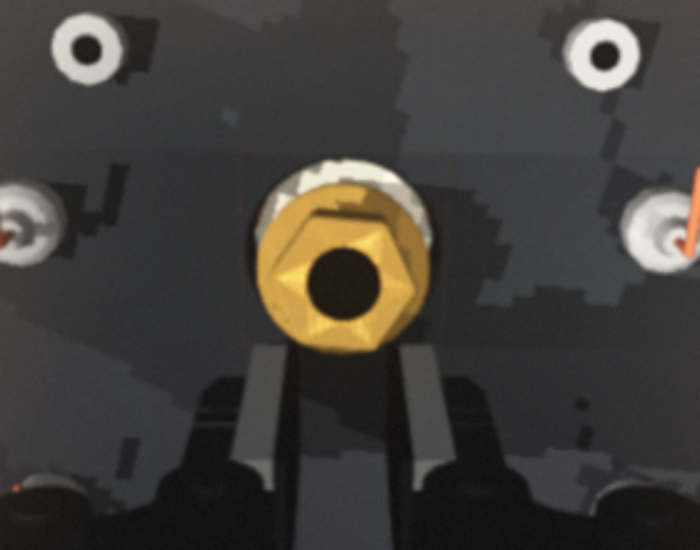

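The nut is laterally centred, with its collar at column 343 against 342 for the pocket. Its bore has moved forward to (317,263.6), which suggests the leading edge is dipping in. I'll keep nudging gently.

Call:
{"op": "apply_moves", "data": {"targets": [{"translation":[0.01,0,0],"twist":0,"hand":0.16},{"translation":[0.005,0,0],"twist":0,"hand":0.16},{"translation":[0.005,0,0],"twist":0,"hand":0.16},{"translation":[0,0,0],"twist":0,"hand":0.16}]}}

```text
time: 9.05
tool_pos: [0.6145, -0.0187, 0.0607]
tool_rot: [-0.0, 0.992, 0.13, 0.0]
contact_force: [0.4, 0.2, 0.2]
gripper_width: 0.164
grasp_force: 0.0
```

Run:
```python
from h import *
s=state();print(s["tool_pos"],s["contact_force"])
im=grab_frame("wrist");save("w6",cv2.resize(im[150:370,180:460],None,fx=2.5,fy=2.5))
```

```text
[ 0.6145409  -0.01866192  0.06071148] [0.44101952 0.21212551 0.15233496]
```

View pics/w6.png

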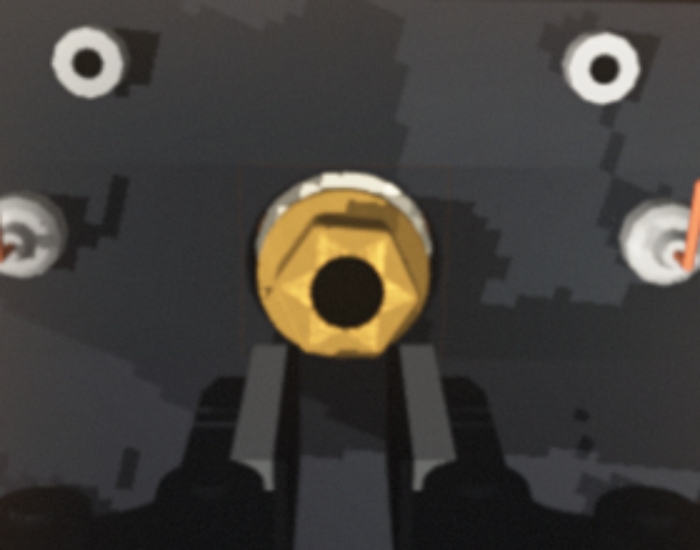

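The nut advanced a bit and the white crescent is narrower, with about 2 mm to go. I'll continue and track the crescent and bore numerically.

```bash
cat > trk.py <<'E'
from h import *
s=state();cal=get_calibration("wrist");im=grab_frame("wrist");hsv=cv2.cvtColor(im,cv2.COLOR_RGB2HSV)
p=proj(cal,[[.63456,-.01345,.037]])[0]
print("t",s["time"],"pos",s["tool_pos"].round(4),"F",s["contact_force"].round(1),"pocket px",p.round(1))
w=np.zeros((480,640),np.uint8);cv2.circle(w,tuple(p.astype(int)),55,255,-1)
g=cv2.inRange(hsv,(10,90,40),(35,255,255))&w
wh=cv2.inRange(hsv,(0,0,120),(180,80,255))&w
r=cv2.boundingRect(g);print("brass bbox",r,"area",(g>0).sum())
fill=cv2.morphologyEx(g,cv2.MORPH_CLOSE,np.ones((3,3)))
c,h=cv2.findContours(fill,cv2.RETR_CCOMP,cv2.CHAIN_APPROX_NONE)
for k,hh in zip(c,h[0]):
    if hh[3]>=0 and cv2.contourArea(k)>150:
        M=cv2.moments(k);print("bore",round(M["m10"]/M["m00"],1),round(M["m01"]/M["m00"],1),cv2.contourArea(k))
ys,xs=np.where((wh>0)&(np.arange(480)[:,None]<p[1]));print("white",len(ys),(ys.min(),ys.max(),xs.min(),xs.max()) if len(ys) else "")
E
python3 trk.py
```

```text
t 9.1 pos [ 0.6145 -0.0187  0.0607] F [ 0.8 -0.7  0.2] pocket px [317.4 256.6]
brass bbox (282, 225, 71, 69) area 3258
bore 318.5 266.5 594.5
white 460 (np.int64(218), np.int64(251), np.int64(283), np.int64(351))
```

Call:
{"op": "apply_moves", "data": {"targets": [{"translation":[0.01,0,0],"twist":0,"hand":0.16},{"translation":[0,0,0],"twist":0,"hand":0.16}]}}

```text
time: 9.35
tool_pos: [0.6155, -0.0184, 0.0607]
tool_rot: [-0.0, 0.992, 0.13, 0.0]
contact_force: [0.8, -0.0, -1.1]
gripper_width: 0.159
grasp_force: 0.0
```

```bash
python3 trk.py
```

```text
t 9.35 pos [ 0.6155 -0.0184  0.0607] F [ 0.8 -0.  -1.1] pocket px [317.3 259.3]
brass bbox (282, 224, 71, 74) area 3422
bore 317.1 272.5 554.5
white 207 (np.int64(221), np.int64(252), np.int64(283), np.int64(351))
```

```bash
cat >> trk.py <<'E'
m=tool(s);c0=np.array([.63456,-.01345,0]);t=np.linspace(0,6.28,60)
for zt in(.055,.0505):
    circ=c0+.013*np.c_[np.cos(t),np.sin(t),0*t]+[0,0,zt-.014]
    b=proj(cal,circ);print(zt,"collar rows",b[:,1].min().round(1),b[:,1].max().round(1),"cols",b[:,0].min().round(1),b[:,0].max().round(1),"bore",proj(cal,[c0+[0,0,zt]])[0].round(1))
E
python3 trk.py
```

```text
t 9.4 pos [ 0.6155 -0.0184  0.0607] F [ 0.3 -0.2  0.1] pocket px [317.4 259.2]
brass bbox (282, 224, 71, 74) area 3440
bore 317.2 272.4 547.0
white 207 (np.int64(221), np.int64(251), np.int64(283), np.int64(351))
0.055 collar rows 229.2 294.9 cols 282.4 352.4 bore [317.5 277.5]
0.0505 collar rows 225.9 289.9 cols 283.3 351.4 bore [317.4 272.5]
```

Call:
{"op": "apply_moves", "data": {"targets": [{"translation":[0.008,0,0],"twist":0,"hand":0.16},{"translation":[0,0,0],"twist":0,"hand":0.16}]}}

```text
time: 9.65
tool_pos: [0.6163, -0.0182, 0.0607]
tool_rot: [0.0, 0.992, 0.13, 0.0]
contact_force: [0.8, -0.2, 1.6]
gripper_width: 0.162
grasp_force: 0.0
```

```bash
python3 trk.py; python3 -c "
from h import *
im=grab_frame('wrist');save('w7',cv2.resize(im[150:370,180:460],None,fx=2.5,fy=2.5))"
```

```text
t 9.65 pos [ 0.6163 -0.0182  0.0607] F [ 0.8 -0.2  1.6] pocket px [317.4 261.2]
brass bbox (282, 226, 70, 74) area 3420
bore 317.2 274.5 547.5
white 209 (np.int64(223), np.int64(254), np.int64(283), np.int64(351))
0.055 collar rows 231.4 296.8 cols 282.4 352.3 bore [317.5 279.7]
0.0505 collar rows 228.0 291.9 cols 283.4 351.3 bore [317.4 274.6]
```

View pics/w7.png

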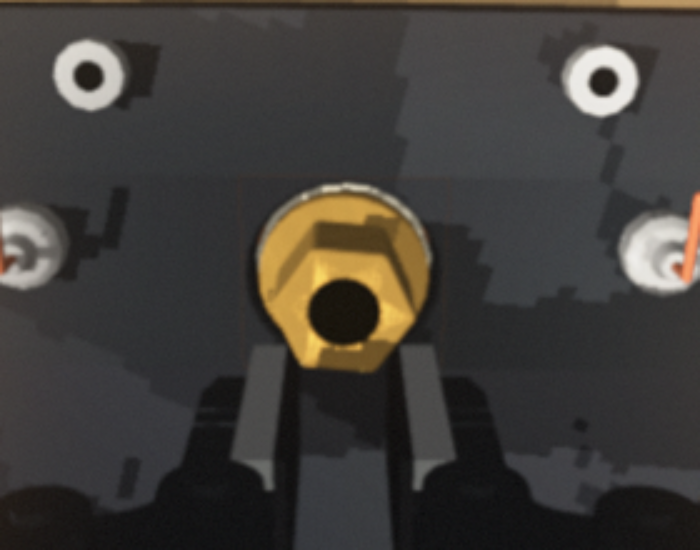

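The nut has dropped in upright: its bore moves with the plate now, at the predicted row for top z=0.0505. I'll back off, rise, shut the fingers and go over the nut.

Call:
{"op": "apply_moves", "data": {"targets": [{"translation":[-0.05,0,0],"twist":0,"hand":0.16},{"translation":[-0.05,0,0],"twist":0,"hand":0.16},{"translation":[0,0,-0.2],"twist":0,"hand":0.16},{"translation":[0,0,-0.15],"twist":0,"hand":0},{"translation":[0.1,0,0],"twist":0,"hand":0},{"translation":[0.19,0,0],"twist":0,"hand":0},{"translation":[0,0,0.12],"twist":0,"hand":0},{"translation":[0,0,0],"twist":0,"hand":0}]}}

```text
time: 10.55
tool_pos: [0.633, -0.013, 0.0808]
tool_rot: [-0.001, 0.991, 0.13, -0.002]
contact_force: [0.5, 1.4, -1.7]
gripper_width: -0.0
grasp_force: 0.0
```

```bash
python3 -c "
from h import *
s=state();print(s['tool_pos'],s['contact_force'],s['gripper_width'],(np.array([.63456,-.01345,.0505])-s['tool_pos'])@tool(s))"
```

```text
[ 0.63303557 -0.01300541  0.08077582] [ 0.4635108   1.37763683 -1.74622428] -0.00011857877765022659 [0.00148833 0.00087479 0.03026825]
```

Call:
{"op": "apply_moves", "data": {"targets": [{"translation":[0.01,0,0],"twist":0,"hand":0},{"translation":[0,0,0.02],"twist":0,"hand":0},{"translation":[0,0,0.02],"twist":0,"hand":0},{"translation":[0,0,0],"twist":0,"hand":0}]}}

```text
time: 10.95
tool_pos: [0.6351, -0.0131, 0.0793]
tool_rot: [-0.0, 0.992, 0.13, -0.0]
contact_force: [-0.5, 0.9, 0.5]
gripper_width: -0.001
grasp_force: 0.0
```

Call:
{"op": "apply_moves", "data": {"targets": [{"translation":[0,0,0.01],"twist":0,"hand":0},{"translation":[0,0,0],"twist":0,"hand":0}]}}

```text
time: 11.15
tool_pos: [0.6355, -0.0131, 0.0787]
tool_rot: [0.0, 0.992, 0.13, 0.0]
contact_force: [-0.1, 0.7, 0.9]
gripper_width: -0.002
grasp_force: 0.0
```

Call:
{"op": "apply_moves", "data": {"targets": [{"translation":[0,0,0.01],"twist":0,"hand":0},{"translation":[0,0,0],"twist":0,"hand":0}]}}

```text
time: 11.35
tool_pos: [0.6355, -0.0131, 0.0776]
tool_rot: [-0.0, 0.992, 0.13, -0.0]
contact_force: [-0.0, -0.3, -0.4]
gripper_width: 0.001
grasp_force: 0.0
```

Call:
{"op": "apply_moves", "data": {"targets": [{"translation":[0,0,0.01],"twist":0,"hand":0},{"translation":[0,0,0.01],"twist":0,"hand":0},{"translation":[0,0,0],"twist":0,"hand":0}]}}

```text
time: 11.65
tool_pos: [0.6354, -0.0131, 0.0754]
tool_rot: [-0.0, 0.992, 0.13, -0.0]
contact_force: [-0.4, 0.7, -0.6]
gripper_width: 0.001
grasp_force: 0.0
```

Call:
{"op": "apply_moves", "data": {"targets": [{"translation":[0,0,0.01],"twist":0,"hand":0},{"translation":[0,0,0],"twist":0,"hand":0}]}}

```text
time: 11.85
tool_pos: [0.6354, -0.013, 0.0745]
tool_rot: [-0.0, 0.992, 0.13, -0.0]
contact_force: [-0.2, -0.4, -0.4]
gripper_width: 0.003
grasp_force: 0.0
```

Call:
{"op": "apply_moves", "data": {"targets": [{"translation":[0,0,0.006],"twist":0,"hand":0},{"translation":[0,0,0],"twist":0,"hand":0}]}}

```text
time: 12.05
tool_pos: [0.6355, -0.0131, 0.074]
tool_rot: [-0.0, 0.992, 0.13, -0.0]
contact_force: [0.2, -0.5, -0.1]
gripper_width: 0.001
grasp_force: 0.0
```

Call:
{"op": "apply_moves", "data": {"targets": [{"translation":[0,0,0.006],"twist":0,"hand":0},{"translation":[0,0,0],"twist":0,"hand":0}]}}

```text
time: 12.25
tool_pos: [0.6355, -0.0131, 0.0734]
tool_rot: [-0.0, 0.992, 0.13, -0.0]
contact_force: [-0.2, -0.2, -0.4]
gripper_width: -0.001
grasp_force: 0.0
```

Call:
{"op": "apply_moves", "data": {"targets": [{"translation":[0,0,0.006],"twist":0,"hand":0},{"translation":[0,0,0],"twist":0,"hand":0}]}}

```text
time: 12.45
tool_pos: [0.6355, -0.0131, 0.0728]
tool_rot: [-0.0, 0.992, 0.13, -0.0]
contact_force: [0.1, 0.1, -0.0]
gripper_width: -0.003
grasp_force: 0.0
```

Call:
{"op": "apply_moves", "data": {"targets": [{"translation":[0,0,0.006],"twist":0,"hand":0},{"translation":[0,0,0],"twist":0,"hand":0}]}}

```text
time: 12.65
tool_pos: [0.6356, -0.0131, 0.0728]
tool_rot: [0.0, 0.992, 0.13, -0.0]
contact_force: [-0.9, 0.2, 3.2]
gripper_width: 0.002
grasp_force: 1.6
```

Call:
{"op": "apply_moves", "data": {"targets": [{"translation":[0,0,0.006],"twist":0,"hand":0},{"translation":[0,0,0],"twist":0,"hand":0}]}}

```text
time: 12.85
tool_pos: [0.6357, -0.0131, 0.0721]
tool_rot: [0.0, 0.992, 0.13, 0.0]
contact_force: [-2.0, -0.2, 4.2]
gripper_width: 0.001
grasp_force: 2.2
```

Contact, and the washer is sliding at about 4–5 N. I'll keep going in small steps.

Call:
{"op": "apply_moves", "data": {"targets": [{"translation":[0,0,0.006],"twist":0,"hand":0},{"translation":[0,0,0],"twist":0,"hand":0}]}}

```text
time: 13.05
tool_pos: [0.6356, -0.0131, 0.0715]
tool_rot: [0.0, 0.992, 0.13, 0.0]
contact_force: [-3.3, 0.5, 5.7]
gripper_width: -0.004
grasp_force: 2.8
```

Call:
{"op": "apply_moves", "data": {"targets": [{"translation":[0,0,0.006],"twist":0,"hand":0},{"translation":[0,0,0],"twist":0,"hand":0}]}}

```text
time: 13.25
tool_pos: [0.6357, -0.0131, 0.0716]
tool_rot: [0.0, 0.992, 0.13, -0.0]
contact_force: [-4.5, 0.6, 9.2]
gripper_width: 0.001
grasp_force: 4.2
```

Call:
{"op": "apply_moves", "data": {"targets": [{"translation":[0,0,0.006],"twist":0,"hand":0},{"translation":[0,0,0],"twist":0,"hand":0}]}}

```text
time: 13.45
tool_pos: [0.6357, -0.0131, 0.0715]
tool_rot: [0.0, 0.992, 0.13, -0.0]
contact_force: [-5.9, 0.2, 10.4]
gripper_width: 0.004
grasp_force: 5.6
```

It stopped at 0.0715, 1.3 mm lower, with the force rising. I'll relieve the sideways load (about 6 N) to make sure this is the ledge and not wedging, then press to about 12 N.

Call:
{"op": "apply_moves", "data": {"targets": [{"translation":[-0.006,0,0],"twist":0,"hand":0},{"translation":[0,0,0],"twist":0,"hand":0}]}}

```text
time: 13.65
tool_pos: [0.6356, -0.0131, 0.0715]
tool_rot: [-0.0, 0.992, 0.13, 0.001]
contact_force: [-3.7, 1.4, 9.8]
gripper_width: 0.002
grasp_force: 4.8
```

Call:
{"op": "apply_moves", "data": {"targets": [{"translation":[-0.004,0,0.002],"twist":0,"hand":0},{"translation":[0,0,0],"twist":0,"hand":0}]}}

```text
time: 13.85
tool_pos: [0.6356, -0.0131, 0.0715]
tool_rot: [-0.0, 0.992, 0.13, 0.001]
contact_force: [-2.8, 0.6, 9.1]
gripper_width: 0.002
grasp_force: 4.8
```

Call:
{"op": "apply_moves", "data": {"targets": [{"translation":[-0.002,0,0.005],"twist":0,"hand":0},{"translation":[0,0,0],"twist":0,"hand":0},{"translation":[0,0,0],"twist":0,"hand":0}]}}

```text
time: 14.15
tool_pos: [0.6356, -0.0132, 0.0715]
tool_rot: [-0.0, 0.992, 0.13, 0.001]
contact_force: [-3.6, 1.2, 10.9]
gripper_width: 0.0
grasp_force: 5.7
```

Call:
{"op": "apply_moves", "data": {"targets": [{"translation":[0,0,0.002],"twist":0,"hand":0},{"translation":[0,0,0],"twist":0,"hand":0},{"translation":[0,0,0],"twist":0,"hand":0},{"translation":[0,0,0],"twist":0,"hand":0},{"translation":[0,0,0],"twist":0,"hand":0},{"translation":[0,0,0],"twist":0,"hand":0}]}}

```text
time: 14.75
tool_pos: [0.6356, -0.0131, 0.0715]
tool_rot: [-0.0, 0.992, 0.13, 0.001]
contact_force: [-4.0, 1.8, 11.5]
gripper_width: -0.0
grasp_force: 6.2
```

It holds firm at about 12 N with no further travel. Now I'll release and check.

Call:
{"op": "apply_moves", "data": {"targets": [{"translation":[0,0,-0.02],"twist":0,"hand":0},{"translation":[0,0,-0.08],"twist":0,"hand":0},{"translation":[-0.1,0,-0.2],"twist":0,"hand":0},{"translation":[-0.3,0,-0.2],"twist":0,"hand":0},{"translation":[-0.2,0,0],"twist":0,"hand":0},{"translation":[0,0,0],"twist":0,"hand":0},{"translation":[0,0,0],"twist":0,"hand":0}]}}

```text
time: 15.45
tool_pos: [0.5763, -0.0288, 0.1187]
tool_rot: [-0.0, 0.992, 0.13, 0.0]
contact_force: [-0.7, 0.1, 0.0]
gripper_width: 0.003
grasp_force: 0.0
```

```bash
python3 trk.py; python3 -c "
from h import *
cal=get_calibration('wrist');c=np.array([.63456,-.01345,0]);p=proj(cal,[c+[0,0,.045]])[0].astype(int);print(p,[proj(cal,[c+[0,0,z]])[0].round(1) for z in(.0505,.0495,.049,.046)])
im=grab_frame('wrist');y=max(0,p[1]-90);save('w8',cv2.resize(im[y:y+180,p[0]-120:p[0]+120],None,fx=3,fy=3));print(y,p[0]-120)"
```

```text
t 15.45 pos [ 0.5763 -0.0288  0.1187] F [-0.7  0.1  0. ] pocket px [317.1 141. ]
brass bbox (290, 111, 55, 57) area 2053
bore 317.2 142.6 323.5
white 90 (np.int64(112), np.int64(127), np.int64(295), np.int64(340))
0.055 collar rows 113.7 168.5 cols 290.2 344.1 bore [317.2 143.5]
0.0505 collar rows 113.8 167.4 cols 290.7 343.5 bore [317.2 142.8]
[317 142] [array([317.2, 143.5]), array([317.2, 143.4]), array([317.2, 143.3]), array([317.2, 142.9])]
52 197
```

View pics/w8.png

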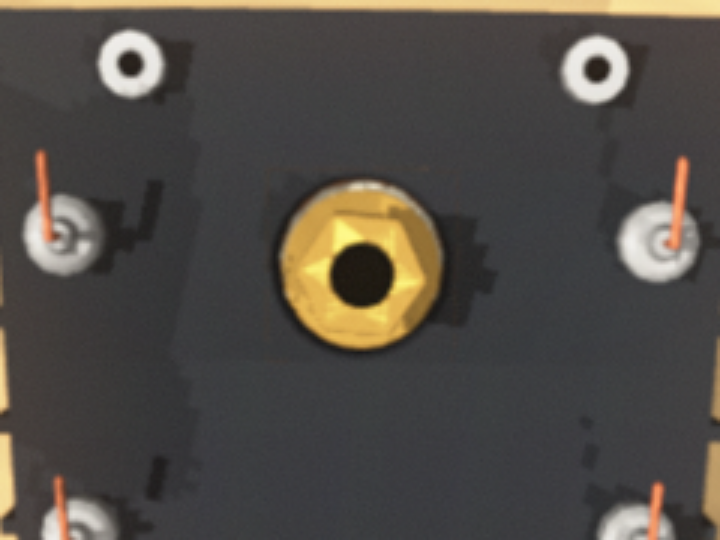

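The nut stands upright and centred in the pocket, with its bore at (361,275) in the crop, and the fingers are clear of it. I'm handing in.

```bash
python3 -c "
from plant import *
print(job_done())"
```

```text
the job is handed in; nothing more can be done
None
```

The nut was nudged into the pocket, pressed down 1.3 mm until it stopped firmly, held with a steady push of about 12 N and released; I have handed the job in, but got no verdict back and only estimated the final depth (centre about 3.3 to 4.1 mm above the face, limit 4.3 mm).

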